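# Fit the mill lid and hold it at the pulse position

## Robot

A 6-joint arm with a two-finger parallel gripper is mounted at the origin on the work surface; the furniture and walls round the work are solid. World frame = base frame: x ahead of the robot, y to its left, z up, the work surface at z = 0. Lengths are in m, angles in rad, forces in N, time in s.
With the tool pointing down it reaches from about 0.3 to 0.875 m from the base axis. Payload 6.4 kg.
Tool frame: the origin (TCP) lies where the fingers leave the gripper's body, on its centre line; the fingertips stand 64 mm ahead of it and the grasp point (between the pads) lies 45 mm ahead of it (arm.tip_extent is the distance from the TCP to the fingertips, in m); z points along the fingers, y is the line along which they close (so a half turn about z gives the same grasp; the last joint's range is limited). The gripper opens to 88 mm and grips with 3 to 60 N. Pads are 18 mm wide; open, the fingers measure 123 mm over their backs; the gripper's body (75 mm by 187 mm) begins 45 mm behind the grasp point.
Start: joints at [1.125, 0.181, 1.607, -0, 1.354, -0.206], TCP at [0.137, 0.559, 0.303] pointing down, gripper open.
Joint ranges: [-2.99, 2.99], [-0.89, 2.07], [0.3, 2.58], [-1.14, 4.28], [0, 2.63], [-3.12, 3.12]. Speed limits (rad/s): [2.57, 2.57, 3.01, 3.14, 3.14, 3.14].

## Interface

Orientations are given as a 3x3 rotation matrix whose columns are the frame's x, y, z axes.
In Python, from plant import arm, eyes, ticket gives the robot as it stands.
- The arm moves only by the shell command python3 -m handwheel 'ROWS' [FORCE]. ROWS is a JSON object whose one key "steps" holds a list of rows, each a list of 3 entries, a list of its own where there are three numbers: the turn, a rotation vector about the tool's x, y, z in rad, then the shift along the tool's x, y, z in units of 40 mm (1.0 is 40 mm), then the opening, from 0 (shut) to 1 (fully open). A call has 1 to 20 rows; each row is the pose to reach, as a shift and turn from the pose commanded when the call began, along the tool's axes at that moment; what a row does not reach only later rows make up. A row lasts 1/10 s, in which the tool goes at most 50 mm and 8.59 degrees, less where a joint would pass 70% of its speed; a pose out of reach is approached as far as the arm can. A call with a gripper value outside its range is refused whole. The fingers move at their own pace and stop on an object; FORCE is the grip in N (left out, the last holds). Time passes only in rows, so rows that repeat a pose let the fingers close. It gives the time, the measured TCP pose, the force, the opening and the grip force at its end, in the units of the state.
- arm.get_obs(): the state, without advancing time (a new reading comes with each control period).
- eyes.read_camera(name): name is "scene" or "top"; returns the picture (480x640x3 uint8, blue, green, red); there is no depth.
- eyes.calibration(name): a dict with "fx", "fy", "cx", "cy" (pixels), "k1" (the pictures are not rectified: a ray, as slopes to the right and down, at radius r is drawn at 1 + k1 r^2 times it, then the intrinsics apply), "rvec" (rotation vector, rad) and "tvec" (3), from world to camera coordinates, as OpenCV has them. Camera axes: x right, y down, z forward; pixel columns grow to the right and rows downward; lengths in m; the calibration is good to about 2 mm. A picture is of the moment at which its call begins. calibration takes no time and is no camera call.
- ticket.close_job(): hands the job in; it is judged then, once.
The state is a dict: "time_s": time; "joint_pos": joint angles; "qvel": joint speeds; "effort": joint torques, N m; "ee_pos": TCP position; "tool_rot": TCP orientation; "wrist_force": force on the tool from outside, world axes, zero at the start; "moment": the same for the moment, N m; "finger_gap": finger opening in m; "grip_force": force on a finger pad.
Only numpy, scipy, OpenCV 4.12 (cv2) and the standard library are available. Lean on these libraries where they do the work, as an engineer would, in place of code of your own. Each camera call takes 0.05 s, during which the arm holds its last target. There are 200 camera calls.

## Task

Pull open the top drawer of the wooden drawer box, take out the lid lying in it and put it into the mouth of the bench mill with its two lugs down through the two slots until it sits fully home. Then twist the lid clockwise (seen from above) against its spring to the pulse position, halfway to the lock, where its bar points at the single rib on the rim; never turn it on until it clicks into the lock. Finish while still gripping the lid and holding it there, without letting go, and leave the other things on the desk alone.

Things in the scene. Friction and masses are not known exactly. Their poses are not given: they have to be found in the camera images.
- drawer_box: birch-ply box with three drawers one above the other, 220 deep x 250 wide x 168 mm high, fixed. Origin at the centre of its underside; front faces its -x axis and lies at x = -90 mm; z up. Drawers slide out along -x. Only the top drawer matters: its front panel's top edge is 159 mm high, its inside 218 mm wide (along y), floor 117 mm above the origin
- drawer_box_drawer_3 (a joint): how far the top drawer is pulled out (m): 0 shut, 0.095 at its stop. Slides stiffly (well under 5 N) and stays where it is left. It starts shut. A few small scraps lie fixed on its floor to the box's +y side; the lid rides along as it is pulled out slowly
- drawer_pull (a point): centre of the brass pull in the middle of the top drawer's front: 16 mm wide (along the box's y), 16 mm high, standing 20 mm out from the front, 35 mm below the box's top; can be pinched from above with the fingers on its two sides along the box's y. Moves with the drawer; axes as the box
- lid: bayonet lid, 39 mm high, 80 g, loose and upright on the top drawer's floor. Origin at the centre of its underside, z up. Round skirt 44 mm in diameter, 14 mm high, chamfered foot; flange 62 mm in diameter from z = 14 to 19 mm; on it a bar grip. Two lugs on the skirt at the lid's +x and -x, under the ends of the bar: 9 mm wide, out to 30 mm from the axis, z = 0.5 to 5.5 mm
- lid_grip (a point): middle of the lid's upright bar grip, 30 mm above the lid's origin; axes as the lid. The bar is 54 mm long along x, 12 mm thick along y, z = 19 to 38.5 mm over the lid's origin. The lid is the same turned half round. In the drawer it stands 33 to 39 mm behind the inside of the front, 0 to 70 mm from the middle to the box's -y side, its bar within 35 degrees of the sliding direction
- mill: bench mill: round grey housing fixed to the desk, 92 mm in diameter at the foot, 80 mm at the rim, 71 mm high. Origin at the centre of its underside, z up. Raised ribs on the rim, one set for each slot: a single rib 49 degrees clockwise (from above) of each slot marks the pulse position, a double rib 97 degrees clockwise the lock
- mill_mouth (a point): centre of the mill's mouth, at rim height, 71 mm above the desk; axes as the mill. The mouth is a hole 50 mm in diameter through a 3.5 mm lip, with two slots 14.5 mm wide at the mill's +x and -x reaching 33 mm from the axis; lugs let down them run under the lip. Fully home the lid's origin is 11 mm below this point, its flange 3 mm above the rim
- mill_turntable (a joint): angle (rad, clockwise from above) of the sprung turntable in the mouth; the lid stands on it and its pockets, under the slots at 0, take the lugs and turn with the lid, up to 0.1 rad behind it. Spring back to 0: 0.03 N m at 0, 0.07 at 0.8. Pulse position 0.8; a pawl resists from about 1.0 and clicks into the lock near 1.3; stop at 1.72
- drafting_weight: round dark metal paper weight, 50 mm wide, 46 mm high; not to be disturbed
- notebook: notebook lying flat, 210x152x15 mm; not to be disturbed
- masking_tape: roll of masking tape lying flat, 100 mm wide, 25 mm high; not to be disturbed
- bulldog_clip: bulldog clip, 29x41x42 mm; not to be disturbed
- eraser: eraser, 22x52x13 mm; not to be disturbed
- pencil: pencil, 152 mm long; not to be disturbed

How it is judged:
By the outcome, as a careful person would: the job done as asked, in the order asked, and still so for the second after the job is handed in, while the arm keeps its last pose, push and grip.
It also fails if it takes over 58 s, if anything falls off the work surface, if the arm or the gripper's body presses on something with over 40 N, if the wrist force passes 120 N, or if a joint passes its speed limit or range.

## Working session

There is one attempt and no reset: what is moved stays moved. The work goes in short steps, Python scripts to look and compute and a shell command to move; the robot and the scene stay as the last step left them, time stands still between calls to the robot, and variables do not carry over. Pictures are saved under pics/ and viewed, at most 10 in all, crops included, and the job is handed in when it is done.

```bash
ls; mkdir -p pics; python3 - <<'E'
from plant import arm,eyes,ticket
import cv2
for n in("scene","top"):
    cv2.imwrite(f"pics/{n}0.png",eyes.read_camera(n)); print(n,eyes.calibration(n))
o=arm.get_obs();print(o['ee_pos'],o['tool_rot'],o['finger_gap'],o['time_s'])
E
```

```text
pics
scene {'fx': 504.54693989654874, 'fy': 504.54693989654874, 'cx': 321.07519512316935, 'cy': 251.49200454915308, 'k1': -0.0950334142132601, 'rvec': array([ 1.26436103,  2.18010171, -0.97423874]), 'tvec': array([ 0.26257173, -0.18173555,  1.38609852])}
top {'fx': 625.0214826685334, 'fy': 625.0214826685334, 'cx': 308.23944550092756, 'cy': 234.18580634310868, 'k1': -0.19984600836969316, 'rvec': array([ 2.17282498, -2.19954172,  0.12356047]), 'tvec': array([-0.05591096,  0.52124245,  1.2066988 ])}
[0.13635487 0.55821496 0.30189564] [[-9.71389959e-01  2.37489104e-01 -6.87988925e-04]
 [ 2.37489871e-01  9.71388970e-01 -1.42454117e-03]
 [ 3.29991848e-04 -1.54717539e-03 -9.99998749e-01]] 0.08810769964823574 0.1
```

View pics/scene0.png

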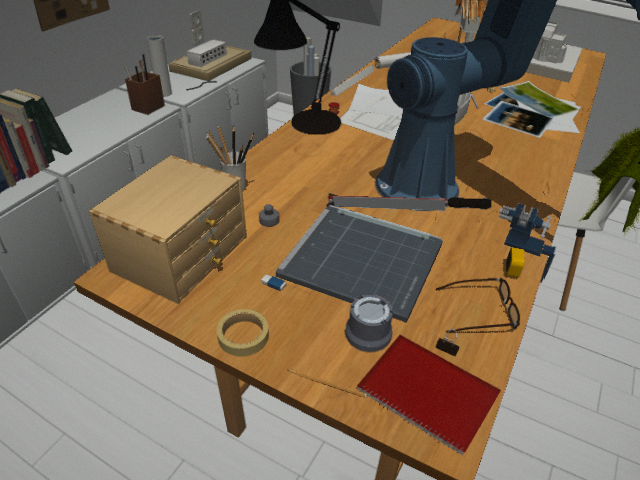

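View pics/top0.png

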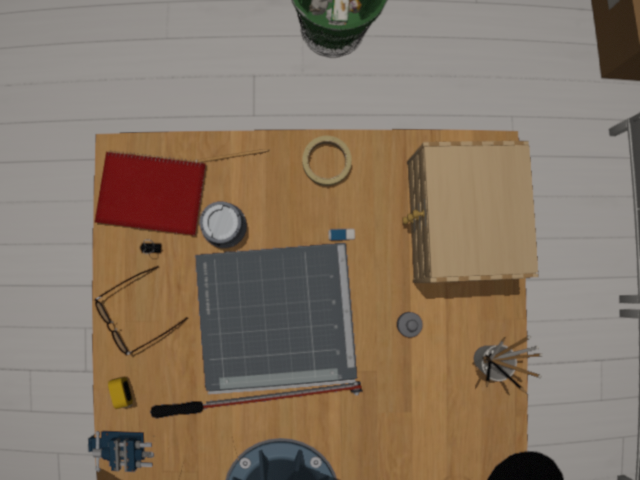

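The top view shows the mill at about (222,224) and the box spanning (410-537,140-282) with its front facing left (+y) and the pull near (412,218). Next I'll enlarge the areas that matter.

```bash
python3 - <<'E'
import cv2,numpy as np
t=cv2.imread("pics/top0.png");s=cv2.imread("pics/scene0.png")
def c(im,x,y,w,h,k):
    return cv2.resize(im[y:y+h,x:x+w],None,fx=k,fy=k,interpolation=cv2.INTER_CUBIC)
a=c(t,195,195,57,57,7)[:399,:399]; b=c(s,340,287,57,57,7)[:399,:399]
m=np.hstack([a,b]); cv2.imwrite("pics/mill.png",m)
cv2.imwrite("pics/box.png",c(t,395,130,150,160,3.7))
E
```

```text
(no output)
```

View pics/mill.png

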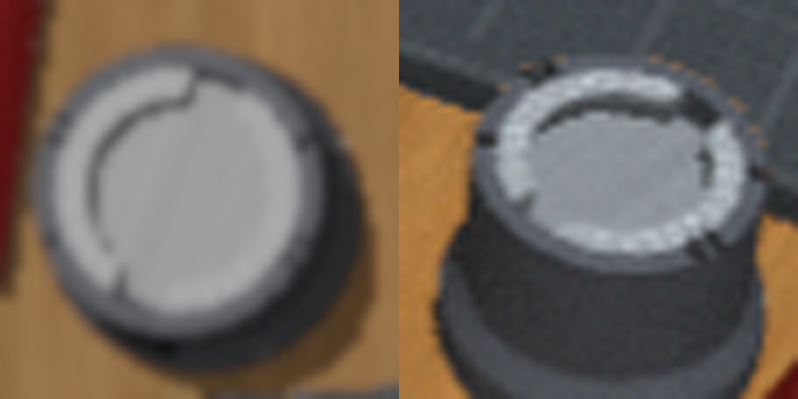

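View pics/box.png

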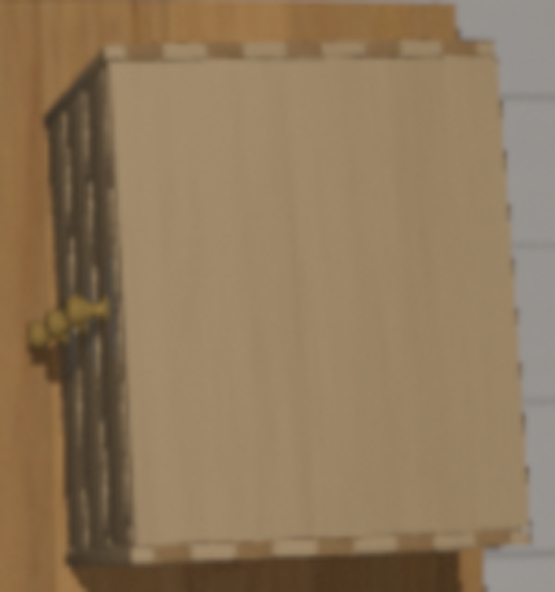

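Top crop: the slots lie along image angle ~71°, with single ribs at (302,140) and (52,240). The double ribs are at (300,250) and (57,135). The box's top corners in its crop are about (105,45), (495,42), (530,540) and (130,560), and the top pull is at (85,308).

```bash
cat > h.py <<'E'
import cv2,numpy as np
from scipy.optimize import least_squares
from plant import arm,eyes,ticket
def proj(P,n):
    c=eyes.calibration(n)
    P=np.atleast_2d(np.asarray(P,float))
    K=np.array([[c['fx'],0,c['cx']],[0,c['fy'],c['cy']],[0,0,1.]])
    return cv2.projectPoints(P,np.array(c['rvec']),np.array(c['tvec']),K,np.array([c['k1'],0,0,0,0.]))[0][:,0]
def crop2px(uv,k,o): return (np.asarray(uv,float)+.5)/k-.5+np.array(o)
def onplane(uv,n,z):
    return least_squares(lambda q:(proj([q[0],q[1],z],n)[0]-uv),[.5,0]).x
def Rz(a): return np.array([[np.cos(a),-np.sin(a),0],[np.sin(a),np.cos(a),0],[0,0,1]])
E
python3 - <<'E'
from h import *
T=crop2px([(302,140),(300,250),(52,240),(57,135)],7,(195,195))
S=crop2px([(88,137),(141,70),(358,172),(306,245)],7,(340,287))
d=np.pi/180
def f(q,ret=0):
    x,y,a=q; r=[]
    an=[a-49*d,a-97*d,a+131*d,a+83*d]
    P=[[x+.039*np.cos(t),y+.039*np.sin(t),.071] for t in an]
    # top ribs: single(right), double(right), single(left), double(left)
    r=proj(P,'top')-T
    # scene: singles 88,137 & 358,172
    best=None
    for o in ([2,3,0,1],[0,1,2,3]):
        e=proj([P[i] for i in o],'scene')-S
        if best is None or np.sum(e**2)<np.sum(best**2): best=e
    return np.r_[r.ravel(),best.ravel()]
c=onplane(crop2px((183,190),7,(195,195)),'top',.071);print(c)
s=least_squares(f,[*c,20*d]); print('mill',s.x,np.degrees(s.x[2]),s.fun.round(1))
B=crop2px([(105,45),(495,42),(530,540),(130,560)],3.7,(395,130))
for b in B: print(onplane(b,'top',.168))
for b in [(92,211),(174,156),(243,177),(181,213)]: print('sc',onplane(np.array(b,float),'scene',.168))
print('pull',onplane(crop2px((85,308),3.7,(395,130)),'top',.133),onplane(np.array([210,223.]),'scene',.133))
im=cv2.imread('pics/scene0.png')
cv2.imwrite('pics/boxs.png',cv2.resize(im[150:300,85:255],None,fx=4,fy=4,interpolation=cv2.INTER_CUBIC))
E
```

```text
[0.54193924 0.10475977]
mill [ 0.54139434  0.10683641 -0.3544615 ] -20.309147768845563 [ 1.   0.   0.4  0.9 -1.5  0.6 -1.2 -1.  -1.9 -0.  -1.2 -0.6  1.1  0.1
  0.7  0.4]
[ 0.67126548 -0.26652638]
[ 0.67468758 -0.46514304]
[ 0.428328   -0.47023436]
[ 0.42298142 -0.27043036]
sc [ 0.67173031 -0.45640318]
sc [ 0.42515147 -0.45808925]
sc [ 0.41652553 -0.26706183]
sc [ 0.58544293 -0.29584989]
pull [ 0.54739175 -0.25917532] [ 0.54821282 -0.25786262]
```

View pics/boxs.png

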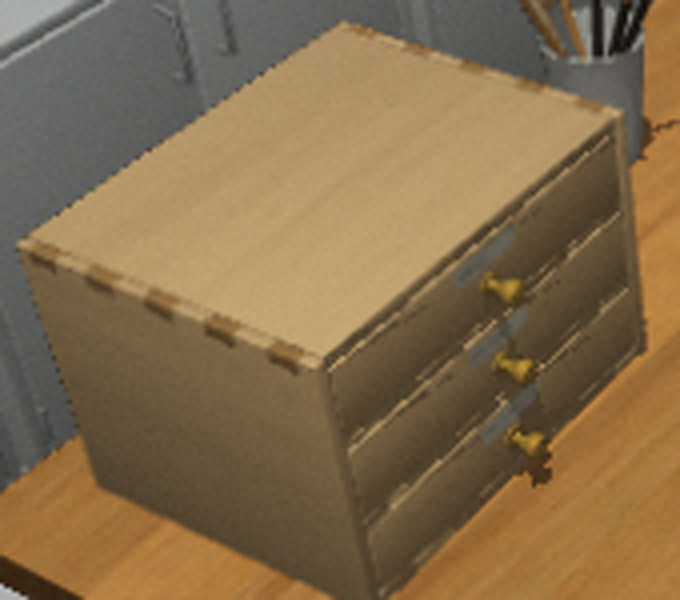

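```bash
python3 - <<'E'
from h import *
T=crop2px([(105,45),(495,42),(530,540),(130,560)],3.7,(395,130))
S=crop2px([(325,365),(20,243),(345,22),(622,112)],4,(85,150))
C=np.array([[-.09,.125,.168],[.11,.125,.168],[.11,-.125,.168],[-.09,-.125,.168]])
f=lambda q:np.r_[(proj((Rz(q[2])@C.T).T+[q[0],q[1],0],'top')-T).ravel(),(proj((Rz(q[2])@C.T).T+[q[0],q[1],0],'scene')-S).ravel()]
s=least_squares(f,[.55,-.36,-1.57]);q=s.x;print(q,np.degrees(q[2]),s.fun.round(1))
R=Rz(q[2])
print('pull',R@[-.1,0,.133]+[q[0],q[1],0])
print('pull img',onplane(crop2px((85,308),3.7,(395,130)),'top',.133),onplane(crop2px((503,288),4,(85,150)),'scene',.133))
o=arm.get_obs();print(np.array(o['ee_pos']),'toolyaw',np.degrees(np.arctan2(o['tool_rot'][1][1],o['tool_rot'][0][1])))
# pencil cup/weight check
print('weight',onplane(np.array([409,324.]),'top',.046))
E
```

```text
[ 0.54760314 -0.35701276 -1.54602836] -88.5809002578461 [-1.4  0.5 -0.7 -0.3 -0.   1.7 -0.1  1.5 -2.3  1.1 -1.5  0.4 -0.8 -0.4
  0.7 -0.2]
pull [ 0.5451266  -0.25704343  0.133     ]
pull img [ 0.54739175 -0.25917532] [ 0.54420744 -0.26009637]
[0.13635487 0.55821496 0.30189564] toolyaw 76.26159075324084
weight [ 0.34193767 -0.2543987 ]
```

```bash
cat >> h.py <<'E'
from scipy.spatial.transform import Rotation as Ro
def to(p,yawdeg):
    "rotvec and shift/40mm in present tool axes for TCP at p, finger line at yawdeg, pointing down"
    o=arm.get_obs();R=np.array(o['tool_rot']);a=np.radians(yawdeg)
    y=np.array([np.cos(a),np.sin(a),0]);z=np.array([0,0,-1.]);x=np.cross(y,z)
    rv=Ro.from_matrix(R.T@np.c_[x,y,z]).as_rotvec()
    print('turn',rv.round(3),'shift',(R.T@(np.array(p)-o['ee_pos'])/.04).round(3),'t',o['time_s'])
def st():
    o=arm.get_obs();R=np.array(o['tool_rot'])
    print('t',o['time_s'],'p',np.array(o['ee_pos']).round(4),'yaw',np.degrees(np.arctan2(R[1,1],R[0,1])).round(2),'gap',round(o['finger_gap'],4),'grip',round(o['grip_force'],1),'F',np.array(o['wrist_force']).round(1),'M',np.array(o['moment']).round(3),'j',np.array(o['joint_pos']).round(2))
E
python3 - <<'E'
from h import *
to((.546,-.256,.30),1.4)
E
```

```text
turn [-2.000e-03  1.000e-03  1.307e+00] shift [-14.782 -17.341   0.069] t 0.1
```

```bash
python3 -m handwheel '{"steps":[[[0,0,1.307],[-14.78,-17.34,0.05],0.6],[[0,0,1.307],[-14.78,-17.34,0.05],0.6],[[0,0,1.307],[-14.78,-17.34,0.05],0.6],[[0,0,1.307],[-14.78,-17.34,0.05],0.6],[[0,0,1.307],[-14.78,-17.34,0.05],0.6],[[0,0,1.307],[-14.78,-17.34,0.05],0.6],[[0,0,1.307],[-14.78,-17.34,0.05],0.6],[[0,0,1.307],[-14.78,-17.34,0.05],0.6],[[0,0,1.307],[-14.78,-17.34,0.05],0.6],[[0,0,1.307],[-14.78,-17.34,0.05],0.6],[[0,0,1.307],[-14.78,-17.34,0.05],0.6],[[0,0,1.307],[-14.78,-17.34,0.05],0.6],[[0,0,1.307],[-14.78,-17.34,0.05],0.6],[[0,0,1.307],[-14.78,-17.34,0.05],0.6],[[0,0,1.307],[-14.78,-17.34,0.05],0.6],[[0,0,1.307],[-14.78,-17.34,0.05],0.6],[[0,0,1.307],[-14.78,-17.34,0.05],0.6],[[0,0,1.307],[-14.78,-17.34,0.05],0.6],[[0,0,1.307],[-14.78,-17.34,0.05],0.6],[[0,0,1.307],[-14.78,-17.34,0.05],0.6]]}'; python3 - <<'E'
from h import *
st();to((.546,-.256,.181),1.4)
E
```

```text
time_s: 2.1
ee_pos: [0.546, -0.2569, 0.2995]
tool_rot: [[-0.022, 1.0, -0.002], [1.0, 0.022, 0.001], [0.001, -0.002, -1.0]]
wrist_force: [0.6, -0.4, 0.2]
finger_gap: 0.0531
grip_force: 0.0
t 2.1 p [ 0.546  -0.2569  0.2995] yaw 1.25 gap 0.0531 grip 0.0 F [ 0.6 -0.4  0.2] M [-0.036 -0.006  0.012] j [-0.64  0.25  1.53  0.    1.36 -0.66]
turn [-0.001 -0.001 -0.003] shift [0.02  0.005 2.963] t 2.1
```

Nice. Descend with care near the box top, then close gently.

```bash
python3 -m handwheel '{"steps":[[[0,0,0],[0.02,0,1],0.6],[[0,0,0],[0.02,0,2],0.6],[[0,0,0],[0.02,0,2.6],0.6],[[0,0,0],[0.02,0,2.95],0.6],[[0,0,0],[0.02,0,2.95],0.6],[[0,0,0],[0.02,0,2.95],0.1],[[0,0,0],[0.02,0,2.95],0.1],[[0,0,0],[0.02,0,2.95],0.1],[[0,0,0],[0.02,0,2.95],0.1],[[0,0,0],[0.02,0,2.95],0.1],[[0,0,0],[0.02,0,2.95],0.1]]}' 15; python3 - <<'E'
from h import *
st()
E
```

```text
time_s: 3.2
ee_pos: [0.5464, -0.255, 0.1833]
tool_rot: [[-0.024, 1.0, 0.001], [1.0, 0.024, -0.0], [-0.0, 0.001, -1.0]]
wrist_force: [1.1, -0.5, 2.4]
finger_gap: 0.0131
grip_force: 14.9
t 3.2 p [ 0.5464 -0.255   0.1833] yaw 1.37 gap 0.0131 grip 14.9 F [ 1.1 -0.5  2.4] M [-0.05   0.074 -0.019] j [-0.63  0.37  1.63  0.    1.14 -0.66]
```

```bash
python3 -m handwheel '{"steps":[[[0,0,0],[0.06,0,0],0.1],[[0,0,0],[0.18,0,0],0.1],[[0,0,0],[0.3,0,0],0.1],[[0,0,0],[0.42,0,0],0.1],[[0,0,0],[0.54,0,0],0.1],[[0,0,0],[0.66,0,0],0.1],[[0,0,0],[0.78,0,0],0.1],[[0,0,0],[0.9,0,0],0.1],[[0,0,0],[1.02,0,0],0.1],[[0,0,0],[1.14,0,0],0.1],[[0,0,0],[1.26,0,0],0.1],[[0,0,0],[1.38,0,0],0.1],[[0,0,0],[1.5,0,0],0.1],[[0,0,0],[1.62,0,0],0.1],[[0,0,0],[1.74,0,0],0.1],[[0,0,0],[1.86,0,0],0.1],[[0,0,0],[1.98,0,0],0.1],[[0,0,0],[2.1,0,0],0.1],[[0,0,0],[2.2,0,0],0.1],[[0,0,0],[2.26,0,0],0.1]]}'; python3 - <<'E'
from h import *
st()
E
```

```text
time_s: 5.2
ee_pos: [0.5444, -0.1639, 0.1832]
tool_rot: [[-0.024, 1.0, 0.001], [1.0, 0.024, -0.0], [-0.0, 0.001, -1.0]]
wrist_force: [1.8, -1.6, 5.1]
finger_gap: 0.0131
grip_force: 15.0
t 5.2 p [ 0.5444 -0.1639  0.1832] yaw 1.4 gap 0.0131 grip 15.0 F [ 1.8 -1.6  5.1] M [-0.162 -0.203  0.057] j [-0.5   0.3   1.72  0.    1.12 -0.53]
```

```bash
python3 -m handwheel '{"steps":[[[0,0,0],[0,0,0],0.5],[[0,0,0],[0,0,0],0.5],[[0,0,0],[0,0,0],0.5],[[0,0,0],[0,0,-1],0.8],[[0,0,0],[0,0,-2],0.8],[[0,0,0],[0.8,0,-3],0.8],[[0,0,0],[1.8,0,-3.5],0.8],[[0,0,0],[2.8,0,-3.5],0.8],[[0,0,0],[3.8,0,-3.5],0.8],[[0,0,0],[4.2,0,-3.5],0.8],[[0,0,0],[4.2,0,-3.5],0.8]]}' | head -2; python3 - <<'E'
from h import *
st()
t=eyes.read_camera('top');s=eyes.read_camera('scene');cv2.imwrite('pics/top1.png',t);cv2.imwrite('pics/scene1.png',s)
a=cv2.resize(t[150:290,345:445],None,fx=4,fy=4,interpolation=cv2.INTER_CUBIC)
b=cv2.resize(s[170:310,165:265],None,fx=4,fy=4,interpolation=cv2.INTER_CUBIC)
cv2.imwrite('pics/lid1.png',np.hstack([a,b]))
E
```

```text
time_s: 6.3
ee_pos: [0.5395, 0.0052, 0.3223]
t 6.3 p [0.5395 0.0052 0.3223] yaw 1.56 gap 0.0702 grip 0.0 F [ 0.1  0.3 -0.1] M [-0.103  0.019 -0.024] j [-0.21  0.09  1.67 -0.    1.38 -0.24]
```

View pics/lid1.png

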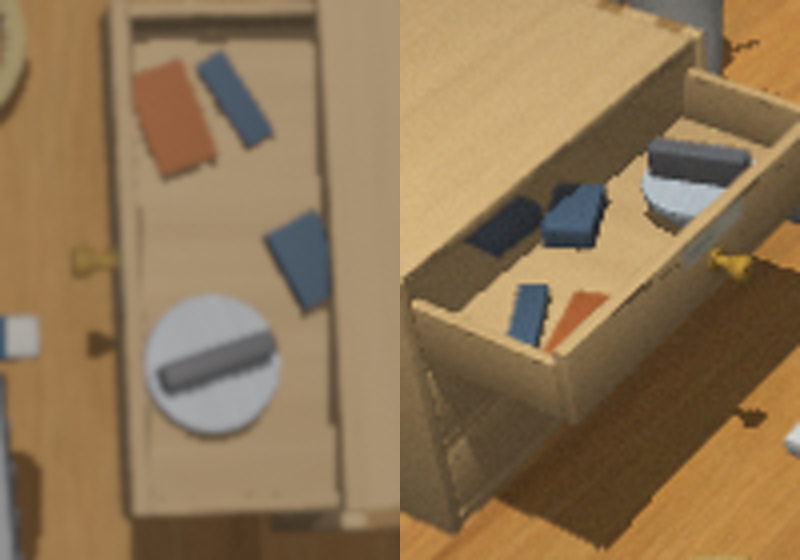

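The lid lies at about (213,365) in the left crop, with its bar running from (160,380) to (274,343), about 18° above image-right. The drawer is open with room around the lid.

```bash
python3 - <<'E'
from h import *
c=lambda u:crop2px(u,4,(345,150))
d=lambda u:crop2px(u,4,(165,170))
print('flange',onplane(c((213,365)),'top',.136))
e=[onplane(c(u),'top',.1555) for u in((161,378),(272,340))]
print('bar',e,np.mean(e,0),np.degrees(np.arctan2(*(e[1]-e[0])[::-1])),np.linalg.norm(e[1]-e[0]))
e=[onplane(d(u),'scene',.1555) for u in((252,147),(350,157))]
print('bar',e,np.mean(e,0),np.degrees(np.arctan2(*(e[1]-e[0])[::-1])))
m=(.4985,-.194)
to((*m,.30),19); to((*m,.195),19)
E
```

```text
flange [ 0.49653802 -0.22094494]
bar [array([ 0.48954813, -0.19429895]), array([ 0.50582776, -0.24445405])] [ 0.49768795 -0.2193765 ] -72.01730702782729 0.052731015037001304
bar [array([ 0.50736814, -0.24116844]), array([ 0.48879214, -0.19287123])] [ 0.49808014 -0.21701983] 111.0376619538047
turn [-0.001  0.001 -0.307] shift [-4.894 -1.154  0.562] t 6.4
turn [-0.001  0.001 -0.307] shift [-4.892 -1.152  3.187] t 6.4
```

```bash
python3 - <<'E'
from h import *
m=(.4978,-.2193)
to((*m,.26),18.5); to((*m,.2035),18.5)
E
```

```text
turn [-0.001  0.001 -0.298] shift [-5.525 -1.186  1.562] t 6.4
turn [-0.001  0.001 -0.298] shift [-5.524 -1.185  2.975] t 6.4
```

```bash
python3 -m handwheel '{"steps":[[[0,0,-0.1],[-1.1,-0.3,0.3],0.45],[[0,0,-0.2],[-2.2,-0.5,0.6],0.45],[[0,0,-0.298],[-3.3,-0.8,0.9],0.45],[[0,0,-0.298],[-4.4,-1,1.2],0.45],[[0,0,-0.298],[-5.2,-1.18,1.4],0.45],[[0,0,-0.298],[-5.52,-1.18,1.56],0.45],[[0,0,-0.298],[-5.52,-1.18,1.6],0.45],[[0,0,-0.298],[-5.52,-1.18,1.6],0.45]]}'|head -2; python3 - <<'E'
from h import *
st();m=(.4978,-.2193);to((*m,.2035),18.5)
E
```

```text
time_s: 7.2
ee_pos: [0.4978, -0.2183, 0.2583]
t 7.2 p [ 0.4978 -0.2183  0.2583] yaw 18.39 gap 0.0396 grip 0.0 F [ 1. -0. -0.] M [-0.045  0.002 -0.018] j [-0.63  0.16  1.73  0.    1.26 -0.95]
turn [-0.    -0.001 -0.002] shift [-0.025 -0.008  1.37 ] t 7.2
```

```bash
python3 -m handwheel '{"steps":[[[0,0,0],[-0.02,0,0.5],0.45],[[0,0,0],[-0.02,0,0.9],0.45],[[0,0,0],[-0.02,0,1.2],0.45],[[0,0,0],[-0.02,0,1.36],0.45],[[0,0,0],[-0.02,0,1.36],0.45],[[0,0,0],[-0.02,0,1.36],0.45]]}'|head -2; python3 - <<'E'
from h import *
st()
E
```

```text
time_s: 7.8
ee_pos: [0.4987, -0.2189, 0.2049]
t 7.8 p [ 0.4987 -0.2189  0.2049] yaw 18.48 gap 0.0397 grip 0.0 F [ 0.5  0.5 -0.4] M [-0.053  0.053  0.015] j [-0.63  0.22  1.77  0.    1.15 -0.95]
```

```bash
python3 -m handwheel '{"steps":[[[0,0,0],[0,0,0.05],0.45],[[0,0,0],[0,0,0.05],0.05],[[0,0,0],[0,0,0.05],0.05],[[0,0,0],[0,0,0.05],0.05],[[0,0,0],[0,0,0.05],0.05],[[0,0,0],[0,0,0.05],0.05],[[0,0,0],[0,0,0.05],0.05]]}' 30; python3 - <<'E'
from h import *
st()
E
```

```text
time_s: 8.5
ee_pos: [0.4983, -0.2192, 0.2024]
tool_rot: [[-0.316, 0.949, 0.0], [0.949, 0.316, -0.0], [-0.0, 0.0, -1.0]]
wrist_force: [-0.1, -0.6, 0.4]
finger_gap: 0.0116
grip_force: 30.0
t 8.5 p [ 0.4983 -0.2192  0.2024] yaw 18.45 gap 0.0116 grip 30.0 F [-0.1 -0.6  0.4] M [-0.126  0.035 -0.056] j [-0.63  0.23  1.77 -0.    1.14 -0.95]
```

```bash
python3 -m handwheel '{"steps":[[[0,0,0],[0,0,-0.3],0.05],[[0,0,0],[0,0,-0.8],0.05],[[0,0,0],[0,0,-1.5],0.05],[[0,0,0],[0,0,-2.2],0.05],[[0,0,0],[0,0,-2.4],0.05],[[0,0,0],[0,0,-2.4],0.05]]}'|head -2; python3 - <<'E'
from h import *
st();to((.5414,.1068,.215),70)
E
```

```text
time_s: 9.1
ee_pos: [0.4988, -0.2195, 0.2999]
t 9.1 p [ 0.4988 -0.2195  0.2999] yaw 18.45 gap 0.012 grip 30.0 F [ 0.9 -0.8 -1.7] M [-0.025  0.043 -0.017] j [-0.63  0.11  1.69  0.    1.34 -0.95]
turn [ 0.001  0.003 -0.9  ] shift [7.406 3.588 2.11 ] t 9.1
```

```bash
python3 -m handwheel '{"steps":[[[0,0,-0.1],[0.8,0.4,0],0.05],[[0,0,-0.2],[1.6,0.8,0],0.05],[[0,0,-0.3],[2.4,1.2,0],0.05],[[0,0,-0.4],[3.2,1.6,0],0.05],[[0,0,-0.5],[4,2,0],0.05],[[0,0,-0.6],[4.8,2.4,0.2],0.05],[[0,0,-0.7],[5.6,2.8,0.7],0.05],[[0,0,-0.8],[6.4,3.1,1.2],0.05],[[0,0,-0.9],[7.1,3.45,1.7],0.05],[[0,0,-0.9],[7.4,3.59,2.1],0.05],[[0,0,-0.9],[7.4,3.59,2.1],0.05],[[0,0,-0.9],[7.4,3.59,2.1],0.05]]}'|head -2; python3 - <<'E'
from h import *
st()
s=eyes.read_camera('scene');t=eyes.read_camera('top')
cv2.imwrite('pics/s2.png',s);cv2.imwrite('pics/t2.png',t)
b=cv2.resize(s[220:370,310:430],None,fx=4,fy=4,interpolation=cv2.INTER_CUBIC)
a=cv2.resize(t[160:310,180:260],None,fx=4,fy=4,interpolation=cv2.INTER_CUBIC)
cv2.imwrite('pics/hover.png',np.hstack([a,b]))
E
```

```text
time_s: 10.3
ee_pos: [0.54, 0.107, 0.2131]
t 10.3 p [0.54   0.107  0.2131] yaw 70.04 gap 0.0115 grip 30.0 F [-0.3  0.2 -0.2] M [-0.053 -0.056  0.011] j [-0.02  0.23  1.75 -0.    1.17 -1.24]
```

View pics/hover.png

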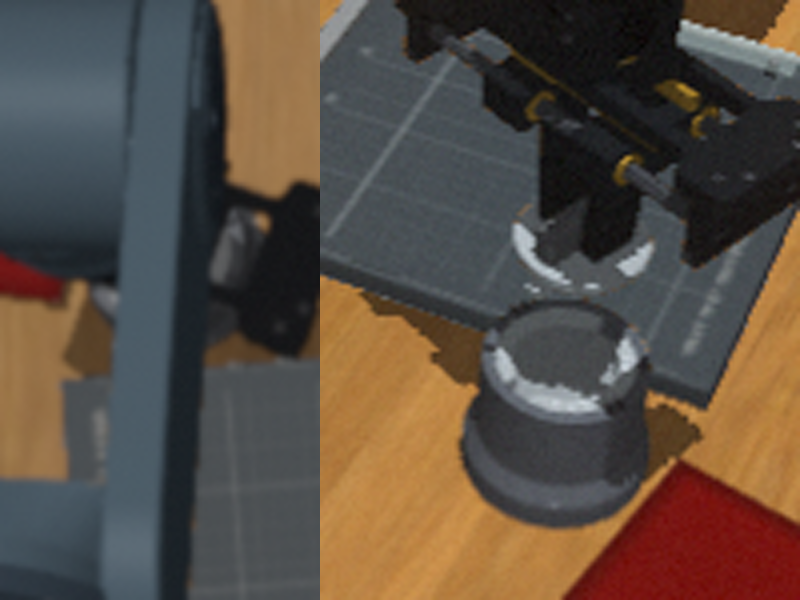

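The scene view shows the lid hanging level above the mill. The flange runs from x=512 to 655 and its bottom is near row 290; the rim runs from x≈481 to 650. I'll compare that with projections.

```bash
python3 - <<'E'
from h import *
p=arm.get_obs()['ee_pos'];th=np.linspace(0,2*np.pi,200)
def circ(x,y,z,r): return np.c_[x+r*np.cos(th),y+r*np.sin(th),z+0*th]
def cr(uv): return (uv-np.array([310,220])+.5)*4-.5+np.array([320,0])
for nm,pts in (('flange',np.r_[circ(p[0],p[1],p[2]-.0664,.031),circ(p[0],p[1],p[2]-.0714,.031)]),('rim',circ(.5414,.1068,.071,.04)),('mouth',circ(.5414,.1068,.071,.025)),('foot',circ(.5414,.1068,.0,.046))):
    u=cr(proj(pts,'scene'));print(nm,u.min(0).round(),u.max(0).round())
im=cv2.imread('pics/s2.png');b=cv2.resize(im[220:370,310:430],None,fx=5,fy=5,interpolation=cv2.INTER_CUBIC)
def dr(P,col):
    u=((proj(P,'scene')-np.array([310,220])+.5)*5-.5)
    cv2.polylines(b,[np.round(u).astype(int)],False,col,1)
dr(circ(p[0],p[1],p[2]-.0664,.031),(0,255,0));dr(circ(p[0],p[1],p[2]-.0714,.031),(0,255,0))
x,y,a=.5414,.1068,np.radians(-20.3)
dr(circ(x,y,.071,.04),(0,0,255));dr(circ(x,y,.071,.025),(0,0,255));dr(circ(x,y,0,.046),(0,0,255))
for s in(0,np.pi):
  q=np.array([[.024,.00725,0],[.033,.00725,0],[.033,-.00725,0],[.024,-.00725,0]])
  dr((Rz(a+s)@q.T).T+[x,y,.071],(0,255,255))
  for k in(49,97): dr((Rz(a+s-np.radians(k))@np.array([[.035,0,0],[.041,0,0]]).T).T+[x,y,.071],(255,0,255))
cv2.imwrite('pics/ov.png',b)
E
```

```text
flange [509. 189.] [650. 295.]
rim [480. 295.] [651. 421.]
mouth [512. 317.] [619. 396.]
foot [459. 384.] [646. 529.]
```

View pics/ov.png

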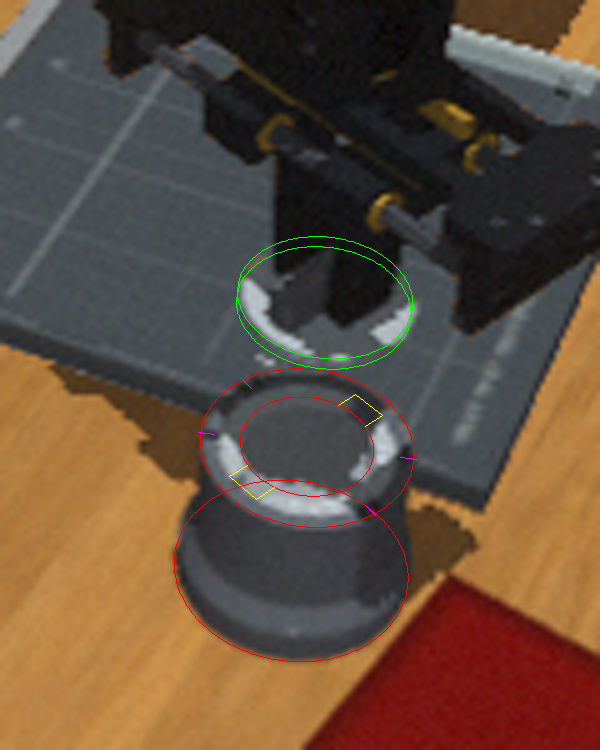

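Lid and mill show the same small offset against their projections, so their relative alignment is good to about 1 mm. Lowering to just above the rim.

```bash
python3 - <<'E'
from h import *
to((.5412,.1068,.160),69.7)
E
python3 -m handwheel '{"steps":[[[0,0,0],[0,0,0.4],0.05],[[0,0,0],[0,0,0.8],0.05],[[0,0,0],[0,0,1.1],0.05],[[0,0,0],[0,0,1.3],0.05],[[0,0,0],[0,0,1.3],0.05],[[0,0,0],[0,0,1.3],0.05]]}'|head -2; python3 - <<'E'
from h import *
st();to((.5412,.1068,.145),69.7)
for i in range(3): eyes.read_camera('top'); st()
E
```

```text
turn [-0.     0.001  0.004] shift [0.003 0.016 1.369] t 10.4
time_s: 11.0
ee_pos: [0.5411, 0.1069, 0.1628]
t 11.0 p [0.5411 0.1069 0.1628] yaw 70.0 gap 0.0119 grip 30.0 F [ 1.  -0.4 -0.9] M [-0.013  0.01  -0.013] j [-0.02  0.3   1.77 -0.    1.07 -1.24]
turn [0.    0.001 0.005] shift [-0.002 -0.002  0.444] t 11.0
t 11.05 p [0.5413 0.107  0.1631] yaw 70.0 gap 0.012 grip 30.0 F [ 0.1 -0.2 -1.1] M [ 0.028 -0.026  0.024] j [-0.02  0.3   1.77 -0.    1.07 -1.24]
t 11.1 p [0.5414 0.107  0.1631] yaw 70.01 gap 0.0119 grip 30.0 F [ 0.6 -0.7 -1. ] M [-0.03   0.045 -0.012] j [-0.02  0.3   1.77 -0.    1.07 -1.24]
t 11.15 p [0.5413 0.1071 0.1631] yaw 70.02 gap 0.0115 grip 30.0 F [-1.4 -0.2 -0.9] M [ 0.009 -0.021 -0.024] j [-0.02  0.3   1.77 -0.    1.07 -1.24]
```

Now to just past rim contact.

```bash
python3 -m handwheel '{"steps":[[[0,0,0],[0,0,0.06],0.05],[[0,0,0],[0,0,0.12],0.05],[[0,0,0],[0,0,0.18],0.05],[[0,0,0],[0,0,0.24],0.05],[[0,0,0],[0,0,0.24],0.05]]}'|head -2; python3 - <<'E'
from h import *
st()
E
```

```text
time_s: 11.65
ee_pos: [0.5405, 0.1071, 0.1522]
t 11.65 p [0.5405 0.1071 0.1522] yaw 70.02 gap 0.0121 grip 30.0 F [ 0.1  1.3 -1. ] M [-0.024 -0.034 -0.048] j [-0.02  0.31  1.78 -0.    1.05 -1.24]
```

```bash
python3 -m handwheel '{"steps":[[[0,0,0],[0,0,0.05],0.05],[[0,0,0],[0,0,0.1],0.05],[[0,0,0],[0,0,0.14],0.05],[[0,0,0],[0,0,0.17],0.05],[[0,0,0],[0,0,0.17],0.05]]}'|head -2; python3 - <<'E'
from h import *
st()
E
```

```text
time_s: 12.15
ee_pos: [0.5407, 0.1071, 0.1457]
t 12.15 p [0.5407 0.1071 0.1457] yaw 70.01 gap 0.0113 grip 30.0 F [ 0.4  0.2 -0.9] M [0.021 0.016 0.011] j [-0.02  0.32  1.78 -0.    1.04 -1.24]
```

```bash
python3 -m handwheel '{"steps":[[[0,0,0],[0,0,0.025],0.05],[[0,0,0],[0,0,0.05],0.05],[[0,0,0],[0,0,0.05],0.05]]}'|head -2; python3 - <<'E'
from h import *
st()
E
```

```text
time_s: 12.45
ee_pos: [0.541, 0.1071, 0.1445]
t 12.45 p [0.541  0.1071 0.1445] yaw 70.02 gap 0.0114 grip 30.0 F [-2.9 -0.   3.7] M [-0.054  0.367 -0.017] j [-0.02  0.33  1.78 -0.    1.03 -1.24]
```

```bash
python3 -m handwheel '{"steps":[[[0,0,0],[0.02,0,0],0.05],[[0,0,0],[0.03,0.01,0.025],0.05],[[0,0,0],[0.03,0.01,0.025],0.05]]}'|head -2; python3 - <<'E'
from h import *
st()
s=eyes.read_camera('scene');cv2.imwrite('pics/home.png',cv2.resize(s[250:360,320:430],None,fx=5,fy=5,interpolation=cv2.INTER_CUBIC)); st()
E
```

```text
time_s: 12.75
ee_pos: [0.5408, 0.1073, 0.1444]
t 12.75 p [0.5408 0.1073 0.1444] yaw 70.03 gap 0.0118 grip 30.0 F [-3.  -3.6  9.9] M [-0.523  0.43   0.004] j [-0.02  0.32  1.78 -0.    1.03 -1.24]
t 12.8 p [0.5408 0.1073 0.1444] yaw 70.02 gap 0.0117 grip 30.0 F [-1.  -2.8  9.9] M [-0.552  0.446  0.028] j [-0.02  0.32  1.78 -0.    1.03 -1.24]
```

View pics/home.png

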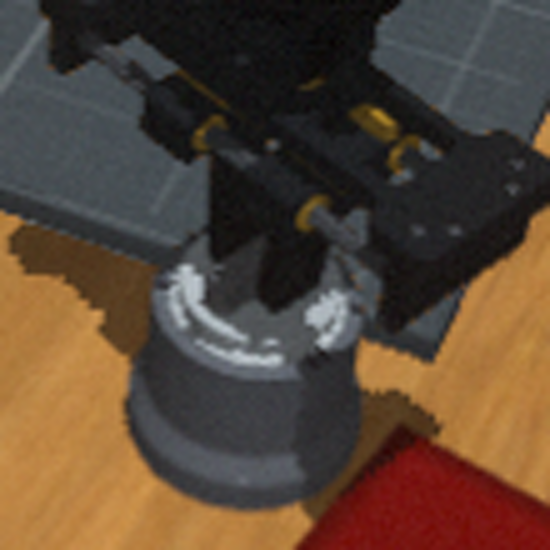

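The flange sits just above the rim all round, with a firm stop at lid z ≈ 0.059, so the lid looks home. I'll ease the push, firm the grip, start the twist and check for spring torque.

```bash
python3 -m handwheel '{"steps":[[[0,0,0],[0,0,-0.012],0.05],[[0,0,0],[0,0,-0.012],0.05],[[0,0,0.04],[0,0,-0.012],0.05],[[0,0,0.08],[0,0,-0.012],0.05],[[0,0,0.12],[0,0,-0.012],0.05],[[0,0,0.16],[0,0,-0.012],0.05],[[0,0,0.2],[0,0,-0.012],0.05],[[0,0,0.24],[0,0,-0.012],0.05],[[0,0,0.28],[0,0,-0.012],0.05],[[0,0,0.3],[0,0,-0.012],0.05],[[0,0,0.3],[0,0,-0.012],0.05]]}' 45|head -2; python3 - <<'E'
from h import *
for i in range(3): st();eyes.read_camera('top')
E
```

```text
time_s: 13.9
ee_pos: [0.5408, 0.1077, 0.1445]
t 13.9 p [0.5408 0.1077 0.1445] yaw 52.8 gap 0.0119 grip 45.0 F [ 0.  -1.   7.5] M [-0.239  0.099  0.078] j [-0.02  0.32  1.78 -0.    1.03 -0.94]
t 13.95 p [0.5408 0.1077 0.1445] yaw 52.82 gap 0.0114 grip 45.0 F [-0.1 -1.   6.3] M [-0.235  0.092  0.086] j [-0.02  0.32  1.78 -0.    1.03 -0.94]
t 14.0 p [0.5407 0.1077 0.1445] yaw 52.83 gap 0.0118 grip 45.0 F [-0.6 -2.2  6.9] M [-0.271  0.151  0.056] j [-0.02  0.32  1.78 -0.    1.03 -0.94]
```

```bash
python3 -m handwheel '{"steps":[[[0,0,0.04],[0,0,0],0.05],[[0,0,0.08],[0,0,0],0.05],[[0,0,0.12],[0,0,0],0.05],[[0,0,0.16],[0,0,0],0.05],[[0,0,0.2],[0,0,0],0.05],[[0,0,0.24],[0,0,0],0.05],[[0,0,0.28],[0,0,0],0.05],[[0,0,0.32],[0,0,0],0.05],[[0,0,0.36],[0,0,0],0.05],[[0,0,0.4],[0,0,0],0.05],[[0,0,0.44],[0,0,0],0.05],[[0,0,0.48],[0,0,0],0.05],[[0,0,0.52],[0,0,0],0.05],[[0,0,0.56],[0,0,0],0.05],[[0,0,0.56],[0,0,0],0.05],[[0,0,0.56],[0,0,0],0.05]]}'|head -2; python3 - <<'E'
from h import *
for i in range(2): st();eyes.read_camera('top')
s=eyes.read_camera('scene');cv2.imwrite('pics/fin.png',cv2.resize(s[270:360,330:420],None,fx=6.5,fy=6.5,interpolation=cv2.INTER_CUBIC))
E
```

```text
time_s: 15.65
ee_pos: [0.541, 0.1083, 0.1444]
t 15.65 p [0.541  0.1083 0.1444] yaw 20.74 gap 0.0119 grip 45.0 F [1.6 1.6 5. ] M [ 0.155 -0.132  0.032] j [-0.02  0.32  1.78  0.    1.03 -0.38]
t 15.7 p [0.541  0.1083 0.1445] yaw 20.74 gap 0.0111 grip 45.0 F [1.8 1.5 5.1] M [ 0.129 -0.118  0.091] j [-0.02  0.32  1.78  0.    1.03 -0.38]
```

View pics/fin.png

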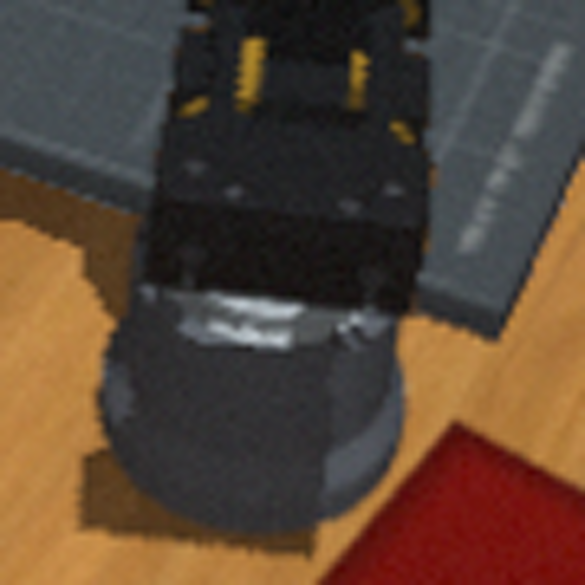

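The gripper hides the bar, but the flange is still level and low on the rim. I'll average the torque once before handing in.

```bash
python3 -m handwheel '{"steps":[[[0,0,0],[0,0,-0.012],0.05],[[0,0,0],[0,0,-0.012],0.05],[[0,0,0],[0,0,-0.012],0.05]]}'|head -2; python3 - <<'E'
from h import *
v=[]
for i in range(12):
    eyes.read_camera('top');o=arm.get_obs();v.append([*o['moment'],*o['wrist_force'],o['ee_pos'][2]])
print(np.mean(v,0).round(4),np.std(v,0).round(3)[2]);st()
E
```

```text
time_s: 16.1
ee_pos: [0.5409, 0.1082, 0.1445]
[ 0.4636 -0.7501  0.0805  4.5274  2.9099  3.062   0.1445] 0.028
t 16.7 p [0.5409 0.1082 0.1445] yaw 20.74 gap 0.0115 grip 45.0 F [4.2 2.4 3.8] M [ 0.484 -0.79   0.111] j [-0.02  0.32  1.78  0.    1.03 -0.38]
```

Spring torque of about 0.08 N m persists with little downward push, so the turntable is engaged. I'll restore the light downward seat, relieve the side load, then hand in.

```bash
python3 -m handwheel '{"steps":[[[0,0,0],[0,0.012,0.012],0.05],[[0,0,0],[0,0.015,0.014],0.05],[[0,0,0],[0,0.015,0.014],0.05],[[0,0,0],[0,0.015,0.014],0.05]]}'|head -2; python3 - <<'E'
from h import *
v=[]
for i in range(8):
    eyes.read_camera('top');o=arm.get_obs();v.append([*o['moment'],*o['wrist_force'],o['ee_pos'][2]])
print(np.mean(v,0).round(4));st()
E
```

```text
time_s: 17.1
ee_pos: [0.5411, 0.1083, 0.1444]
[ 0.2716 -0.0988  0.0654  0.5831  1.8938  9.0767  0.1444]
t 17.5 p [0.5411 0.1083 0.1444] yaw 20.75 gap 0.0117 grip 45.0 F [0.4 2.4 9.4] M [ 0.268 -0.083  0.061] j [-0.02  0.33  1.78  0.    1.03 -0.38]
```

Seated, with a light push down and the spring torque held.

```bash
python3 -c "
from plant import ticket
print(ticket.close_job())"
```

```text
the job is handed in; nothing more can be done
None
```

I opened the drawer, seated the lid in the mill, turned it 49° clockwise to the pulse position, and handed in at about 17.5 s with the arm still gripping and holding it; the gripper hid the bar from the cameras, so the angle rests on the measured tool yaw and a steady spring torque of about 0.07 N m.

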